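# Cutlery boxes: shut the stocked drawer, open the empty one for refilling

### The job

Two identical cutlery boxes stand on the table with their drawers half out: one drawer holds forks, the other is empty. With the fingertips only, push the drawer with the forks fully shut, and push the empty drawer fully open for refilling by pressing against the inside of its front panel. Do not pinch or lift anything, and leave the small things on and around the boxes where they are.

Things in the scene. Friction and masses are not known exactly. Their poses are not given: they have to be found in the camera images.
- fork_box: grey plastic cutlery box, fixed to the table, 95 mm deep (x) x 205 mm wide (y) x 66 mm high, its drawer loaded with steel forks; origin at the centre of its underside on the table, x axis pointing to its back, so its drawer slides out along its -x; the box's own front edge is at x = -47.5 mm. Left or right box by chance, turned by up to 0.3 rad
- empty_box: identical grey plastic cutlery box whose drawer is empty; same size, frame and measures as the fork box, also fixed
- fork_drawer (a joint): opening of the fork drawer in m: 0 shut (front panel against the box), 0.080 fully out (end stop); starts at 0.045 to 0.060. It slides with about 1.5 to 3 N and stays where it is left
- empty_drawer (a joint): opening of the empty drawer in m, same measures, start range and slide force. The free gap from above between the inner face of the front panel and the edge of the box is as wide as the opening
- fork_front (a point): centre of the outer face of the fork drawer's front panel, 35 mm above the table, moves with the drawer; axes as the box (x points in the shutting direction). White panel, 201 mm wide, from 8 to 62 mm above the table, 12 mm thick; a flat blank card holder, 1.5 mm proud, at its middle; no handle
- empty_front (a point): the same point on the empty drawer's front panel
- fork_inside (a point): centre of the inner face of the fork drawer's front panel, 35 mm above the table; axes as the box
- empty_inside (a point): the same point on the empty drawer: centre of the inner face of its front panel, 35 mm above the table, 12 mm behind the outer face. Behind it the tray is 186 mm wide inside, open above, its floor (a dark rubber mat) 14 mm above the table, its side walls 46 mm above the table
- spout: loose bystander: beige spare spout, 33 mm across, 48 mm tall, standing on the rear half of the fork box's top; origin under its centre
- soup_spoon: loose bystander: white soup spoon, 141 x 43 x 34 mm, lying along the rear of the empty box's top; origin under its centre
- pepper: loose bystander: pepper shaker, 43 mm across, 75 mm tall, on the table between the boxes; origin under its centre
- toothpicks: loose bystander: toothpick jar, 46 mm across, 66 mm tall, on the table near its right end; origin under its centre
- rice_bowl: loose bystander: white rice bowl, upside down, 89 mm across, 53 mm tall, on the table behind the left box; origin under its centre
- fork_a: one of the two loose steel forks, 177 x 22 x 8 mm, lying side by side across the fork drawer on its floor (the front one), 14 mm above the table; origin under its centre; it rides along with the drawer
- fork_b: one of the two loose steel forks, 177 x 22 x 8 mm, lying side by side across the fork drawer on its floor (the rear one), 14 mm above the table; origin under its centre; it rides along with the drawer

How it is judged:
By the outcome, as a careful person would: the job done as asked, in the order asked, and still so for the second after the job is handed in, with the robot touching nothing.
It also fails if it takes over 45 s, if anything falls off the work surface, if the arm or the gripper's body presses on something with over 40 N, if the wrist force passes 120 N, or if a joint passes its speed limit or range.

### The arm

A 6-joint arm with a two-finger parallel gripper is mounted at the origin on a cart in front of the work surface, level with it; the furniture and walls round the work are solid. World frame = base frame: x ahead of the robot, y to its left, z up, the work surface at z = 0. Lengths are in m, angles in rad, forces in N, time in s.
With the tool pointing down it reaches from about 0.375 to 0.9 m from the base axis. Payload 3.1 kg.
Tool frame: the origin (TCP) lies at the very end of the fingers, on their centre line; the grasp point (between the pads) lies 19 mm behind it (manip.grasp_offset is the distance from the TCP to the grasp point, in m); x points along the fingers, z is the direction in which the jaws open and shut, and the axes are right-handed (so a half turn about x gives the same grasp; the last joint's range is limited). The gripper opens to 85 mm and grips with 20 to 120 N. Pads are 22 mm wide; open, the fingers measure 114 mm over their backs; the gripper's body (76 mm by 85 mm) begins 54 mm behind the grasp point. The pads swing forward as they close: fully open they stand 13 mm farther back than shut.
Start: joints at [1.058, 0.527, 1.433, -0, 1.181, -0.178], TCP at [0.205, 0.59, 0.231] pointing down, gripper open.
Joint ranges: [-3.08, 3.08], [-0.75, 2.2], [0.22, 2.44], [-1.43, 4.57], [0, 2.65], [-2.85, 2.85]. Speed limits (rad/s): [2.79, 2.79, 3.14, 3.14, 3.14, 3.14].

### API

Orientations are given as a unit quaternion [x, y, z, w].
In Python, from station import manip gives the robot as it stands.
- The arm moves only by the tool send_rows, never from a script. Its argument "steps" is a list that holds one entry, the list of rows, each a list of 5 numbers: the closure, from 0 (fully open) to 1 (shut), then the shift along the world's x, y, z in m, then the turn about the world's z in rad. A call has 1 to 8 rows; each row is the pose to reach, as a shift and turn from the pose commanded when the call began; what a row does not reach only later rows make up. A row lasts 1/8 s, in which the tool goes at most 62.5 mm and 10.7 degrees, less where a joint would pass 70% of its speed; a pose out of reach is approached as far as the arm can. A call with a gripper value outside its range is refused whole. The fingers move at their own pace and stop on an object; "grip_force" is the grip in N (left out, the last holds). Time passes only in rows, so rows that repeat a pose let the fingers close. It gives the time, the measured TCP pose, the force and the opening at its end, in the units of the state.
- manip.sense(): the state, without advancing time (a new reading comes with each control period).
- manip.snapshot(name): name is "scene" or "side" or "wrist"; returns the picture (400x640x3 uint8, red, green, blue); there is no depth.
- manip.camera_params(name): a dict with "fx", "fy", "cx", "cy" (pixels), "D" ([k1, k2, p1, p2, k3] as OpenCV has them; the pictures are not rectified), "T" (4x4, takes a point from camera to world coordinates); the wrist camera has in their place "tool_from_camera" (4x4, takes a point from camera to tool coordinates, whose origin is the TCP and whose axes are the tool frame's). Camera axes: x right, y down, z forward; pixel columns grow to the right and rows downward; lengths in m; the calibration is good to about 2 mm. A picture is of the moment at which its call begins: read the wrist's pose just before it. camera_params takes no time and is no camera call.
- manip.sign_off(): hands the job in, once; it reports no verdict.
The state is a dict: "t": time; "q": joint angles; "qd": joint speeds; "tau": joint torques, N m; "tcp_pos": TCP position; "tool_rot": TCP orientation; "force": force on the tool from outside, world axes, zero at the start; "ft_torque": the same for the moment, N m; "finger_gap": opening from 0.0 (shut) to 1.0 (fully open).
Only numpy, scipy, OpenCV 4.12 (cv2) and the standard library are available. Lean on these libraries where they do the work, as an engineer would, in place of code of your own. Each camera call takes 0.05 s, during which the arm holds its last target.

## Working session

There is one attempt and no reset: what is moved stays moved. The work goes in short steps, Python scripts to look and compute and a tool call to move; the robot and the scene stay as the last step left them, time stands still between calls to the robot, and variables do not carry over. Pictures are saved under pics/ and viewed, and the job is handed in when it is done.

Besides the shell and the picture viewer there is one more tool, called by a JSON object that holds its "op" and its "data". send_rows: Moves the arm, as the interface text tells. Its arguments: {"type":"object","properties":{"steps":{"type":"array","items":{"type":"array","items":{"type":"array","items":{"type":"number"}}}},"grip_force":{"type":"number"}},"required":["steps"]}

```bash
ls; mkdir -p pics; python3 - <<'E'
from station import manip
import cv2
s=manip.sense();print(s)
for n in ("scene","side"):
    p=manip.camera_params(n);print(n,p)
    cv2.imwrite(f"pics/{n}0.png",manip.snapshot(n)[:,:,::-1])
print(manip.camera_params("wrist"))
E
```

```text
pics
{'t': 0.0, 'q': array([ 1.05851867e+00,  5.28474602e-01,  1.43389474e+00,  1.59439622e-05,
        1.18142023e+00, -1.78477521e-01]), 'qd': array([-0.00017688,  0.00021107, -0.00018781, -0.00048853, -0.00086525,
       -0.00026384]), 'tau': array([-1.71470776e-03, -4.42353880e+01, -1.78021431e+01, -3.06536376e-04,
        8.55407445e-03,  3.94737523e-07]), 'tcp_pos': array([0.20436964, 0.58988273, 0.23033086]), 'tool_rot': array([-0.41031324,  0.57682125,  0.40966096,  0.57541133]), 'force': array([-0.60028055, -0.35967055,  0.18965296]), 'ft_torque': array([-0.0041606 ,  0.0569068 , -0.00132088]), 'finger_gap': 0.9975630170735273}
scene {'fx': 456.56893654785137, 'fy': 456.56893654785137, 'cx': 319.75170741251935, 'cy': 203.7455290438138, 'D': array([-0.10811108,  0.        ,  0.        ,  0.        ,  0.        ]), 'T': array([[ 0.69853457, -0.44126192,  0.56332705, -0.00588432],
       [-0.71541097, -0.44757558,  0.53652888, -0.72380491],
       [ 0.01538167, -0.77779433, -0.62833064,  0.81116564],
       [ 0.        ,  0.        ,  0.        ,  1.        ]])}
side {'fx': 377
[... 259 characters left out ...]
47884,  0.91229899, -1.04856513],
       [ 0.01028007, -0.91224212, -0.40952244,  0.51103594],
       [ 0.        ,  0.        ,  0.        ,  1.        ]])}
{'fx': 324.7066179589281, 'fy': 324.7066179589281, 'cx': 317.2274379420509, 'cy': 207.60417940456628, 'D': array([-0.03978541,  0.        ,  0.        ,  0.        ,  0.        ]), 'tool_from_camera': array([[-7.14273310e-04, -2.62422215e-01,  9.64952885e-01,
        -1.42189561e-01],
       [-1.85765063e-04, -9.64953080e-01, -2.62422406e-01,
         6.49430696e-02],
       [ 9.99999728e-01, -3.66695854e-04,  6.40491351e-04,
        -5.77148090e-04],
       [ 0.00000000e+00,  0.00000000e+00,  0.00000000e+00,
         1.00000000e+00]])}
```

View pics/scene0.png

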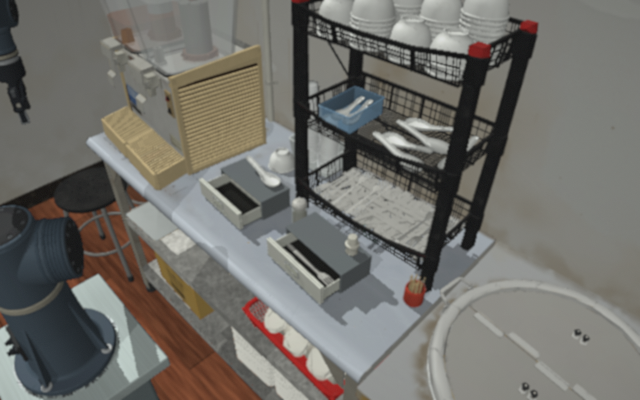

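View pics/side0.png

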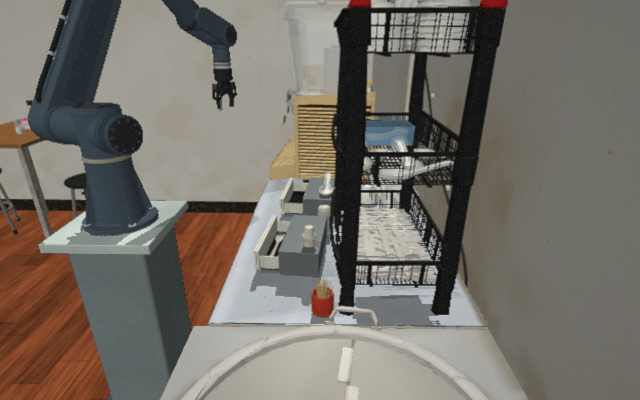

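The right box (around 320,255) has forks and the spout. The left one (around 245,190) is empty, with the spoon on top. I'll zoom in to get the corners.

```bash
python3 - <<'E'
import cv2
a=cv2.imread("pics/scene0.png")
cv2.imwrite("pics/zr.png",cv2.resize(a[200:310,255:385],None,fx=6,fy=5.4,interpolation=cv2.INTER_CUBIC)[:594])
cv2.imwrite("pics/zl.png",cv2.resize(a[145:235,190:310],None,fx=6,fy=6,interpolation=cv2.INTER_CUBIC))
E
```

```text
(no output)
```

View pics/zr.png

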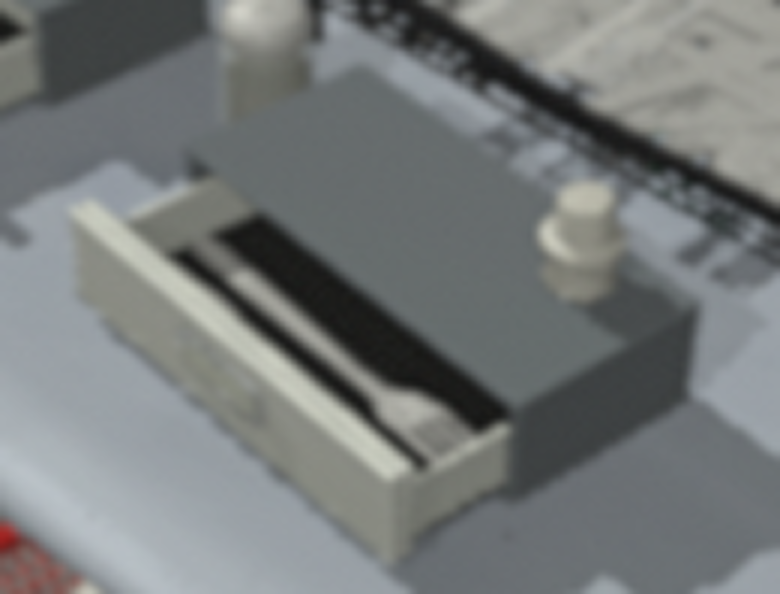

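View pics/zl.png

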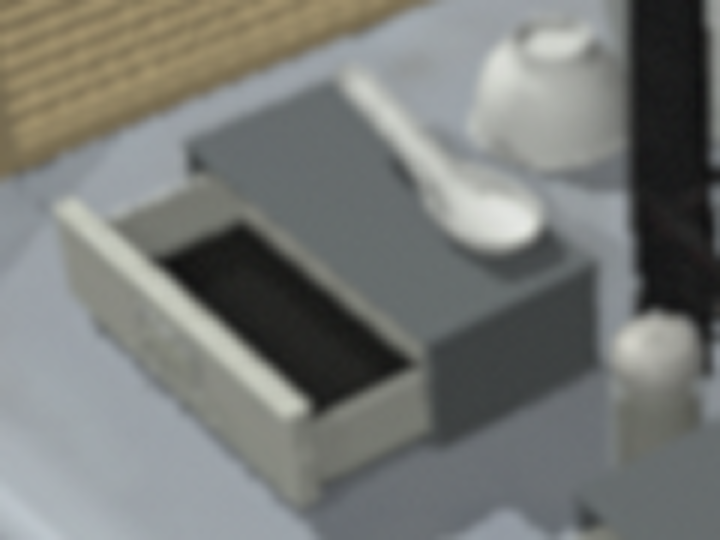

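```bash
cat > h.py <<'E'
import numpy as np,cv2
def ray(p,px,T=None):
    K=np.array([[p["fx"],0,p["cx"]],[0,p["fy"],p["cy"]],[0,0,1]])
    u=cv2.undistortPoints(np.array(px,float).reshape(-1,1,2),K,np.array(p["D"])).reshape(-1,2)
    T=p["T"] if T is None else T
    d=np.c_[u,np.ones(len(u))]@T[:3,:3].T
    return T[:3,3],d
def onplane(p,px,z,T=None):
    o,d=ray(p,px,T); z=np.broadcast_to(z,len(d))
    return o+d*((z-o[2])/d[:,2])[:,None]
E
python3 - <<'E'
from h import *
from station import manip
p=manip.camera_params("scene")
for nm,box,pan in (("R",[(286.3,228.1),(340,275.9),(370.8,256.5),(315.8,212.6)],[(266.7,238.9),(319.7,288.5)]),
 ("L",[(221.3,170),(261.7,202.5),(289.5,189.2),(246.3,158.3)],[(199.2,179.7),(240,214.2)])):
    B=onplane(p,np.array(box)-.4,.066)[:,:2];P=onplane(p,np.array(pan)-.4,.062)[:,:2]
    fl,fr,br,bl=B
    print(nm,B.round(4).tolist(),P.round(4).tolist())
    print("w",np.linalg.norm(fl-fr),np.linalg.norm(bl-br),"d",np.linalg.norm(fl-bl),np.linalg.norm(fr-br),"pw",np.linalg.norm(P[0]-P[1]))
    y=(fl-fr)+(bl-br); yaw=np.arctan2(-y[0],y[1]); y2=P[0]-P[1]
    x=np.array([np.cos(yaw),np.sin(yaw)]);c=B.mean(0)
    print("yaw",yaw,"panyaw",np.arctan2(-y2[0],y2[1]),"c",c,"panel outer x in box",(P-c)@x, "opening",-((P.mean(0)-c)@x)-.0475-.012)
E
```

```text
R [[0.537, -0.0945], [0.5148, -0.292], [0.6084, -0.3018], [0.6299, -0.1036]] [[0.4806, -0.0867], [0.4603, -0.2833]]
w 0.19872505558113607 0.1993853903722863 d 0.0933707138840047 0.09413151623886598 pw 0.19765851538600282
yaw -0.10984303575009269 panyaw -0.1026379272768249 c [ 0.5725097  -0.19797271] panel outer x in box [-0.10355646 -0.10213232] opening 0.04334439430729911
L [[0.5719, 0.22], [0.5586, 0.0242], [0.6492, 0.0156], [0.661, 0.2175]] [[0.5024, 0.23], [0.4917, 0.0305]]
w 0.1962565272904367 0.20221931743933563 d 0.08914598266561496 0.09098552307327136 pw 0.19980130004496102
yaw -0.06305254723565903 panyaw -0.053596594022559396 c [0.61015068 0.11934398] panel outer x in box [-0.11452237 -0.11263309] opening 0.054077730753503486
```

```bash
python3 - <<'E'
from h import *
from station import manip
from scipy.spatial.transform import Rotation as R
s=manip.sense();M=R.from_quat(s["tool_rot"]).as_matrix();print(M.round(3));print("yaw of tool y, deg",np.degrees(np.arctan2(M[1,1],M[0,1])))
for nm,c,yaw,op in (("R",[.5725,-.198],-.107,.0433),("L",[.6102,.1193],-.060,.0541)):
    x=np.array([np.cos(yaw),np.sin(yaw)]);c=np.array(c)
    for l,d in (("outer",-.0595-op),("inner",-.0475-op),("shut outer",-.0595),("open inner",-.1275),("boxedge",-.0475)): print(nm,l,(c+d*x).round(4))
E
```

```text
[[-0.001 -0.945  0.328]
 [-0.002  0.328  0.945]
 [-1.     0.    -0.002]]
yaw of tool y, deg 160.87329765795846
R outer [ 0.4703 -0.187 ]
R inner [ 0.4822 -0.1883]
R shut outer [ 0.5133 -0.1916]
R open inner [ 0.4457 -0.1844]
R boxedge [ 0.5253 -0.1929]
L outer [0.4968 0.1261]
L inner [0.5088 0.1254]
L shut outer [0.5508 0.1229]
L open inner [0.4829 0.1269]
L boxedge [0.5628 0.1221]
```

{"op": "send_rows", "data": {"steps": [[[1,0.04,-0.045,0,0.06],[1,0.08,-0.09,0,0.12],[1,0.12,-0.135,0,0.18],[1,0.15,-0.19,0,0.227],[1,0.17,-0.25,0,0.227],[1,0.19,-0.31,0,0.227],[1,0.205,-0.37,0,0.227],[1,0.21,-0.43,0,0.227]]]}}

```text
t: 1.1
tcp_pos: [0.4156, 0.1585, 0.2313]
tool_rot: [-0.473, 0.526, 0.472, 0.526]
force: [1.1, 0.1, 1.2]
finger_gap: 0.002
```

```bash
python3 - <<'E'
from h import *
from station import manip
s=manip.sense();print(s["tcp_pos"],s["tool_rot"],s["t"],s["finger_gap"],s["force"])
cv2.imwrite("pics/w1.png",manip.snapshot("wrist")[:,:,::-1])
E
```

```text
[0.41561944 0.15848907 0.23126892] [-0.47285527  0.52572572  0.47231187  0.52625266] 1.1 0.002148872556707847 [1.06986864 0.07139469 1.20327074]
```

View pics/w1.png

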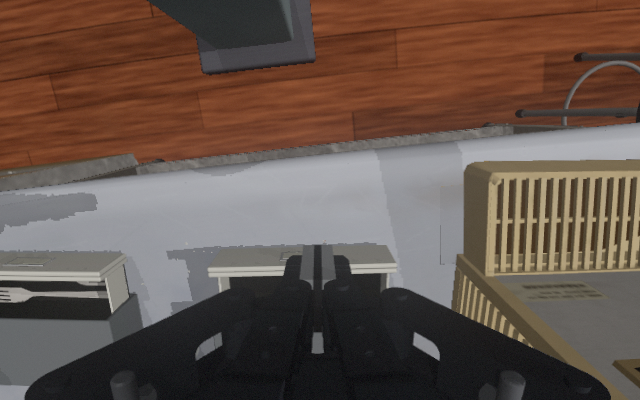

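The wrist view shows the left panel's outer top edge from (209,266) to (395,263), and the right panel's right end near (125,250). I'll cross-check these with rays.

```bash
python3 - <<'E'
from h import *
from station import manip
from scipy.spatial.transform import Rotation as R
im=cv2.imread("pics/w1.png")
cv2.imwrite("pics/w1z.png",cv2.resize(im[235:300,0:400],None,fx=2,fy=4,interpolation=cv2.INTER_CUBIC))
p=manip.camera_params("wrist")
s=manip.sense();W=np.eye(4);W[:3,:3]=R.from_quat([-0.47285527,0.52572572,0.47231187,0.52625266]).as_matrix();W[:3,3]=[0.41561944,0.15848907,0.23126892]
T=W@p["tool_from_camera"]
P=onplane(p,[(209,266),(395,263),(209,272),(395,270),(0,273),(102,274)],.062,T);print(P.round(4));print(s["tcp_pos"],s["t"],s["force"])
E
```

```text
[[ 0.4864  0.0357  0.062 ]
 [ 0.5037  0.2302  0.062 ]
 [ 0.4932  0.0343  0.062 ]
 [ 0.5118  0.2299  0.062 ]
 [ 0.4721 -0.1998  0.062 ]
 [ 0.4841 -0.0823  0.062 ]]
[0.41547108 0.15213006 0.23093757] 1.15 [-0.60188358 -3.26247756 -0.29623024]
```

View pics/w1z.png

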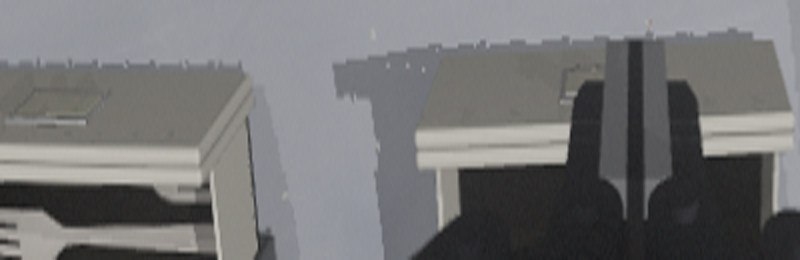

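{"op": "send_rows", "data": {"steps": [[[1,0.005,-0.06,0,0],[1,0.005,-0.12,0,0],[1,0.005,-0.18,0,0],[1,0.005,-0.24,0,0],[1,0.005,-0.3,-0.02,0],[1,0.005,-0.342,-0.07,0],[1,0.005,-0.342,-0.13,0],[1,0.005,-0.342,-0.19,0]]]}}

```text
t: 2.15
tcp_pos: [0.4201, -0.1827, 0.0397]
tool_rot: [-0.473, 0.526, 0.471, 0.527]
force: [0.6, -0.7, 0.0]
finger_gap: 0.001
```

{"op": "send_rows", "data": {"steps": [[[1,0,0,-0.003,0],[1,0,0,-0.003,0],[1,0.01,-0.001,-0.003,0]]]}}

```text
t: 2.52
tcp_pos: [0.4311, -0.1831, 0.0413]
tool_rot: [-0.474, 0.526, 0.471, 0.526]
force: [-0.8, -1.4, 0.3]
finger_gap: 0.001
```

```bash
python3 - <<'E'
from h import *
from station import manip
from scipy.spatial.transform import Rotation as R
s=manip.sense();M=R.from_quat(s["tool_rot"]).as_matrix();print(s["tcp_pos"],s["t"],s["force"],np.arctan2(M[1,1],M[0,1])-np.pi)
im=manip.snapshot("scene")[:,:,::-1]
cv2.imwrite("pics/s1.png",cv2.resize(im[150:310,230:390],None,fx=3.7,fy=3.7,interpolation=cv2.INTER_CUBIC))
E
```

```text
[ 0.43112461 -0.18310348  0.04129195] 2.525 [-0.82933885 -1.39821294  0.32885058] -0.10674385534622477
```

View pics/s1.png

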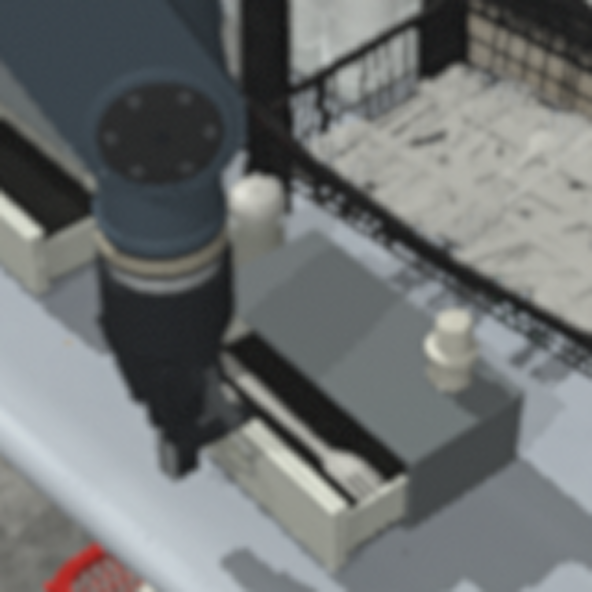

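{"op": "send_rows", "data": {"steps": [[[1,0.01,-0.001,-0.002,0],[1,0.02,-0.002,-0.003,0],[1,0.027,-0.003,-0.003,0],[1,0.034,-0.004,-0.003,0],[1,0.041,-0.004,-0.003,0],[1,0.048,-0.005,-0.003,0],[1,0.055,-0.006,-0.003,0],[1,0.06,-0.006,-0.003,0]]]}}

```text
t: 3.58
tcp_pos: [0.49, -0.1884, 0.0351]
tool_rot: [-0.473, 0.526, 0.473, 0.526]
force: [-2.4, -0.7, -0.4]
finger_gap: 0.002
```

{"op": "send_rows", "data": {"steps": [[[1,0.002,0,0,0],[1,0.004,0,0,0]]]}}

```text
t: 3.82
tcp_pos: [0.4939, -0.1887, 0.0352]
tool_rot: [-0.473, 0.526, 0.473, 0.526]
force: [-1.8, -0.5, -0.8]
finger_gap: -0.0
```

{"op": "send_rows", "data": {"steps": [[[1,0.002,0,0,0],[1,0.004,0,0,0]]]}}

```text
t: 4.08
tcp_pos: [0.4979, -0.1887, 0.0354]
tool_rot: [-0.473, 0.526, 0.472, 0.526]
force: [-2.5, -1.2, -0.5]
finger_gap: 0.001
```

{"op": "send_rows", "data": {"steps": [[[1,0.001,0,0,0],[1,0.002,0,0,0]]]}}

```text
t: 4.32
tcp_pos: [0.4999, -0.1886, 0.0354]
tool_rot: [-0.473, 0.526, 0.472, 0.526]
force: [-2.8, -1.6, 0.1]
finger_gap: -0.002
```

{"op": "send_rows", "data": {"steps": [[[1,0.001,0,0,0],[1,0.002,0,0,0]]]}}

```text
t: 4.58
tcp_pos: [0.5018, -0.1885, 0.0354]
tool_rot: [-0.473, 0.526, 0.473, 0.526]
force: [-1.6, -0.2, 0.2]
finger_gap: -0.001
```

{"op": "send_rows", "data": {"steps": [[[1,0.001,0,0,0],[1,0.002,0,0,0]]]}}

```text
t: 4.82
tcp_pos: [0.5038, -0.1885, 0.0353]
tool_rot: [-0.473, 0.526, 0.473, 0.526]
force: [-1.8, -0.4, 0.6]
finger_gap: -0.0
```

{"op": "send_rows", "data": {"steps": [[[1,0.001,0,0,0],[1,0.002,0,0,0]]]}}

```text
t: 5.08
tcp_pos: [0.5055, -0.1885, 0.0353]
tool_rot: [-0.472, 0.526, 0.473, 0.526]
force: [-4.1, -1.3, 1.8]
finger_gap: -0.002
```

```bash
python3 - <<'E'
from h import *
from station import manip
s=manip.sense();print(s["tcp_pos"],s["t"],s["force"])
im=manip.snapshot("scene")[:,:,::-1]
cv2.imwrite("pics/s2.png",cv2.resize(im[190:310,260:390],None,fx=5,fy=5,interpolation=cv2.INTER_CUBIC))
E
```

```text
[ 0.50550799 -0.1884558   0.03526926] 5.075 [-4.05853641 -1.34977044  1.81629051]
```

View pics/s2.png

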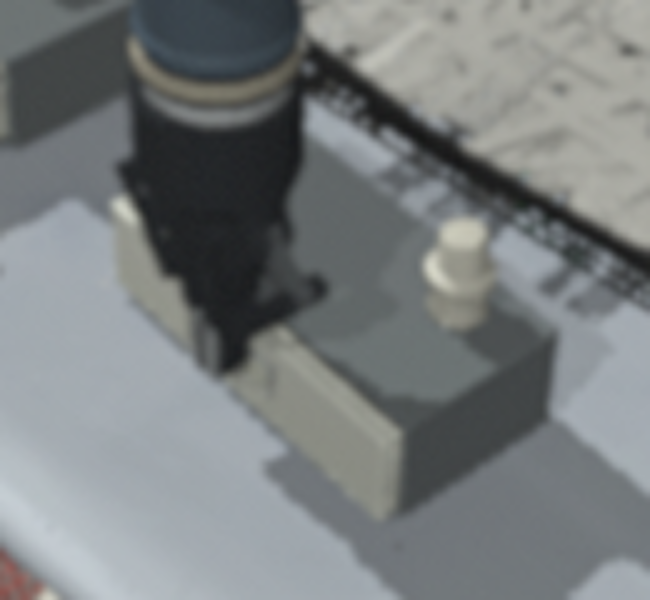

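Nearly shut, and the force has just started to rise. A little more push will seat it.

{"op": "send_rows", "data": {"steps": [[[1,0.0005,0,0,0],[1,0.001,0,0,0]]]}}

```text
t: 5.38
tcp_pos: [0.5055, -0.1884, 0.0353]
tool_rot: [-0.472, 0.526, 0.474, 0.525]
force: [-5.3, -2.6, 2.4]
finger_gap: -0.0
```

{"op": "send_rows", "data": {"steps": [[[1,0.0005,0,0,0],[1,0.001,0,0,0],[1,0.001,0,0,0]]]}}

```text
t: 5.75
tcp_pos: [0.5055, -0.1883, 0.0353]
tool_rot: [-0.471, 0.527, 0.474, 0.525]
force: [-8.3, -3.1, 4.1]
finger_gap: 0.002
```

{"op": "send_rows", "data": {"steps": [[[1,-0.008,0.001,0,0],[1,-0.03,0.003,0,0],[1,-0.07,0.007,0.01,0],[1,-0.075,0.007,0.07,0],[1,-0.075,0.007,0.13,0],[1,-0.075,0.03,0.18,0],[1,-0.075,0.09,0.185,0.02],[1,-0.07,0.15,0.185,0.047]]]}}

```text
t: 6.75
tcp_pos: [0.4388, -0.0373, 0.2218]
tool_rot: [-0.486, 0.514, 0.483, 0.516]
force: [0.6, 0.0, -0.8]
finger_gap: -0.001
```

{"op": "send_rows", "data": {"steps": [[[1,0,0.06,0,0],[1,0,0.1,0,0],[1,0,0.1,0,0],[1,0,0.1,0,0]]]}}

```text
t: 7.25
tcp_pos: [0.4381, 0.0615, 0.2204]
tool_rot: [-0.485, 0.514, 0.485, 0.515]
force: [0.5, 0.3, -0.1]
finger_gap: 0.003
```

```bash
python3 - <<'E'
from h import *
from station import manip
from scipy.spatial.transform import Rotation as R
s=manip.sense();M=R.from_quat(s["tool_rot"]).as_matrix();print(s["tcp_pos"],s["t"],s["force"],np.arctan2(M[1,1],M[0,1]))
np.savez("w2.npz",p=s["tcp_pos"],r=s["tool_rot"])
im=manip.snapshot("wrist")[:,:,::-1]
cv2.imwrite("pics/w2.png",im)
im=manip.snapshot("scene")[:,:,::-1]
cv2.imwrite("pics/s3.png",cv2.resize(im[140:310,180:390],None,fx=3.5,fy=3.5,interpolation=cv2.INTER_CUBIC))
E
```

```text
[0.43810349 0.06145284 0.22041819] 7.25 [ 0.48691496  0.30552549 -0.10793756] 3.0824182591716474
```

View pics/w2.png

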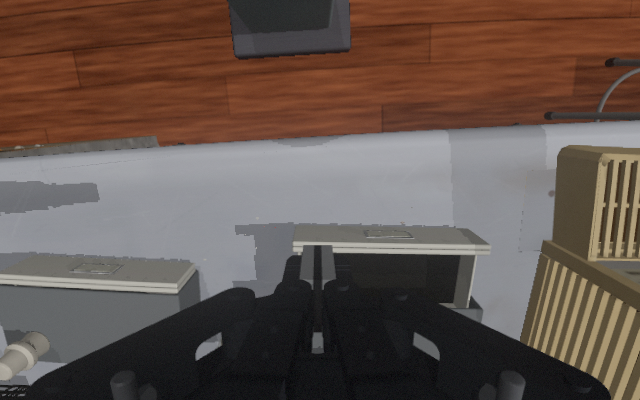

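View pics/s3.png

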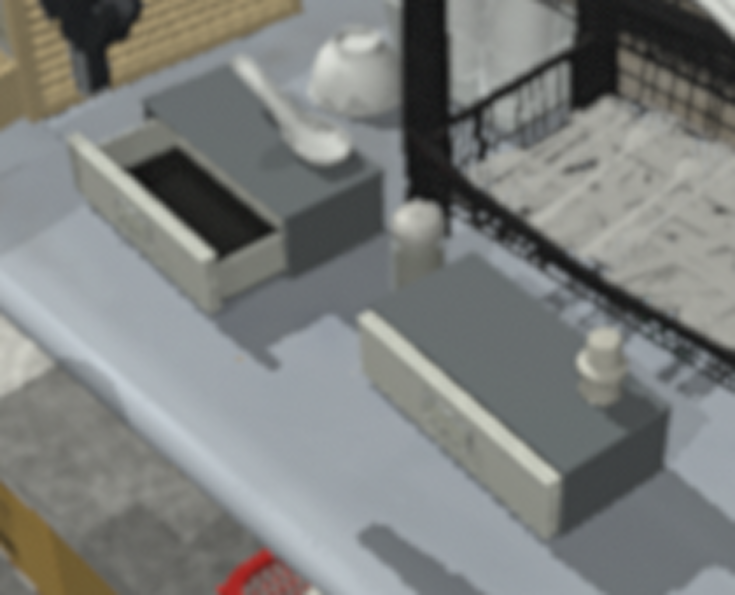

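The fork drawer is shut and flush, and the spout hasn't moved. Next I'll measure the empty drawer in this view: outer top edge from (293,246) to (487,242), box corner near (480,309).

```bash
python3 - <<'E'
from h import *
from station import manip
from scipy.spatial.transform import Rotation as R
im=cv2.imread("pics/w2.png")
cv2.imwrite("pics/w2z.png",cv2.resize(im[220:330,285:495],None,fx=3.8,fy=5,interpolation=cv2.INTER_CUBIC))
p=manip.camera_params("wrist");d=np.load("w2.npz")
W=np.eye(4);W[:3,:3]=R.from_quat(d["r"]).as_matrix();W[:3,3]=d["p"]
T=W@p["tool_from_camera"]
print(onplane(p,[(293,246),(487,242),(293,252),(487,249),(480,309)],[.062]*4+[.066],T).round(4))
p=manip.camera_params("scene")
print(onplane(p,[(261.7,176.7),(266,184)],.085).round(4), onplane(p,[(261.7,176.7),(266,184)],.07).round(4))
E
```

```text
[[0.4929 0.0334 0.062 ]
 [0.5006 0.2271 0.062 ]
 [0.4993 0.0329 0.062 ]
 [0.5082 0.2277 0.062 ]
 [0.5743 0.2241 0.066 ]]
[[0.6163 0.0896 0.085 ]
 [0.6029 0.0557 0.085 ]] [[0.6292 0.1064 0.07  ]
 [0.6155 0.0718 0.07  ]]
```

View pics/w2z.png

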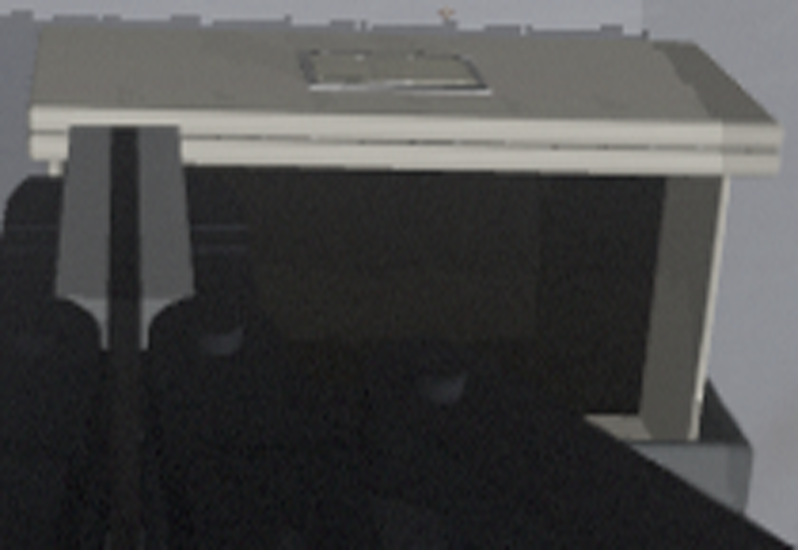

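{"op": "send_rows", "data": {"steps": [[[1,0.045,0.03,0,0],[1,0.095,0.062,0,0],[1,0.096,0.063,0,0],[1,0.096,0.063,-0.05,0],[1,0.096,0.063,-0.1,0],[1,0.096,0.063,-0.12,0],[1,0.096,0.063,-0.12,0]]]}}

```text
t: 8.22
tcp_pos: [0.5316, 0.123, 0.0986]
tool_rot: [-0.483, 0.517, 0.486, 0.514]
force: [-0.1, 0.1, 0.6]
finger_gap: -0.004
```

```bash
python3 - <<'E'
from h import *
from station import manip
s=manip.sense();print(s["tcp_pos"],s["t"],s["force"])
im=manip.snapshot("scene")[:,:,::-1]
a=cv2.resize(im[130:240,185:315],None,fx=5,fy=5,interpolation=cv2.INTER_CUBIC)
cv2.imwrite("pics/s4.png",a)
E
```

```text
[0.53164374 0.12296325 0.09864328] 8.225 [-0.12186035  0.11003836  0.56320141]
```

View pics/s4.png

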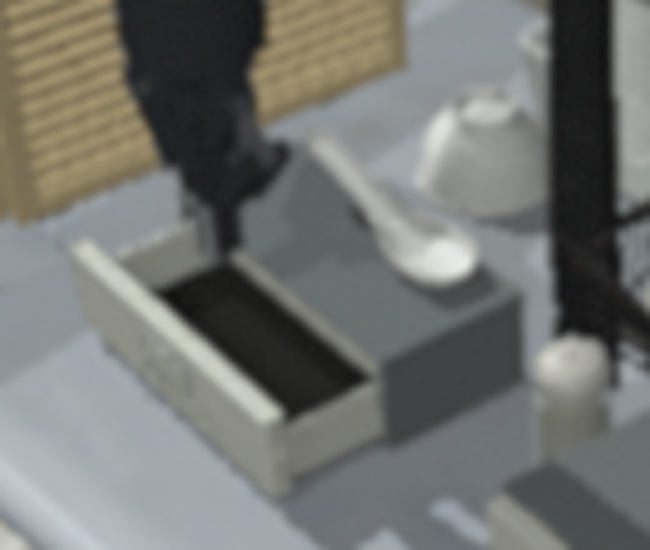

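The fingers are centred over the gap. I'll go down, checking the force.

{"op": "send_rows", "data": {"steps": [[[1,0.002,0,-0.03,0],[1,0.002,0,-0.055,0],[1,0.002,0,-0.061,0],[1,0.002,0,-0.061,0]]]}}

```text
t: 8.78
tcp_pos: [0.5364, 0.1242, 0.0403]
tool_rot: [-0.485, 0.514, 0.484, 0.515]
force: [-0.1, 0.4, -1.2]
finger_gap: 0.002
```

{"op": "send_rows", "data": {"steps": [[[1,-0.006,0,0,0],[1,-0.012,0.001,0,0],[1,-0.018,0.001,0,0],[1,-0.024,0.001,0,0],[1,-0.028,0.002,0,0],[1,-0.03,0.002,0,0]]]}}

```text
t: 9.52
tcp_pos: [0.5059, 0.1265, 0.0395]
tool_rot: [-0.485, 0.515, 0.485, 0.515]
force: [1.3, -0.1, 1.1]
finger_gap: 0.0
```

{"op": "send_rows", "data": {"steps": [[[1,-0.002,0,0,0],[1,-0.004,0,0,0]]]}}

```text
t: 9.78
tcp_pos: [0.5019, 0.1266, 0.0393]
tool_rot: [-0.485, 0.515, 0.485, 0.515]
force: [1.8, 0.5, 1.2]
finger_gap: -0.002
```

{"op": "send_rows", "data": {"steps": [[[1,-0.002,0,0,0],[1,-0.004,0,0,0]]]}}

```text
t: 10.02
tcp_pos: [0.4976, 0.1266, 0.0392]
tool_rot: [-0.485, 0.515, 0.485, 0.515]
force: [1.3, 1.4, 0.3]
finger_gap: -0.002
```

{"op": "send_rows", "data": {"steps": [[[1,-0.002,0,0,0],[1,-0.004,0,0,0]]]}}

```text
t: 10.28
tcp_pos: [0.4966, 0.1265, 0.0394]
tool_rot: [-0.486, 0.513, 0.483, 0.517]
force: [7.4, 1.9, -5.4]
finger_gap: -0.001
```

{"op": "send_rows", "data": {"steps": [[[1,-0.001,0,0,0],[1,-0.002,0,0,0]]]}}

```text
t: 10.52
tcp_pos: [0.4966, 0.1266, 0.0394]
tool_rot: [-0.487, 0.512, 0.482, 0.518]
force: [10.4, 2.6, -7.6]
finger_gap: 0.002
```

{"op": "send_rows", "data": {"steps": [[[1,-0.001,0,0,0],[1,-0.002,0,0,0]]]}}

```text
t: 10.78
tcp_pos: [0.4967, 0.1265, 0.0395]
tool_rot: [-0.488, 0.511, 0.481, 0.519]
force: [12.2, 1.1, -9.5]
finger_gap: -0.001
```

Hard stop at x=0.4966. I'll back off, lift out and check.

{"op": "send_rows", "data": {"steps": [[[1,0.006,0,0,0],[1,0.018,-0.001,0,0],[1,0.028,-0.001,0,0],[1,0.028,-0.001,0.04,0],[1,0.028,-0.001,0.1,0],[1,0.028,-0.001,0.16,0],[1,0.02,0,0.21,0],[1,0.0,0,0.22,0]]]}}

```text
t: 11.78
tcp_pos: [0.492, 0.1265, 0.2633]
tool_rot: [-0.487, 0.513, 0.483, 0.517]
force: [0.6, -0.6, -1.1]
finger_gap: 0.002
```

{"op": "send_rows", "data": {"steps": [[[1,-0.06,0,0.0,0],[1,-0.08,-0.06,0,0],[1,-0.08,-0.12,0,0],[1,-0.08,-0.12,0,0],[1,-0.08,-0.12,0,0]]]}}

```text
t: 12.4
tcp_pos: [0.4093, 0.0065, 0.2592]
tool_rot: [-0.484, 0.515, 0.485, 0.515]
force: [0.8, 0.4, 1.2]
finger_gap: -0.003
```

```bash
python3 - <<'E'
from h import *
from station import manip
s=manip.sense();print(s["tcp_pos"],s["t"],s["force"])
np.savez("w3.npz",p=s["tcp_pos"],r=s["tool_rot"])
cv2.imwrite("pics/w3.png",manip.snapshot("wrist")[:,:,::-1])
im=manip.snapshot("scene")[:,:,::-1]
cv2.imwrite("pics/s5.png",im)
cv2.imwrite("pics/s5z.png",cv2.resize(im[145:235,190:310],None,fx=6,fy=6,interpolation=cv2.INTER_CUBIC))
cv2.imwrite("pics/s5r.png",cv2.resize(im[200:310,255:385],None,fx=5,fy=5,interpolation=cv2.INTER_CUBIC))
E
```

```text
[0.40933549 0.00653392 0.25923214] 12.4 [0.83191025 0.4210613  1.22384374]
```

View pics/s5z.png

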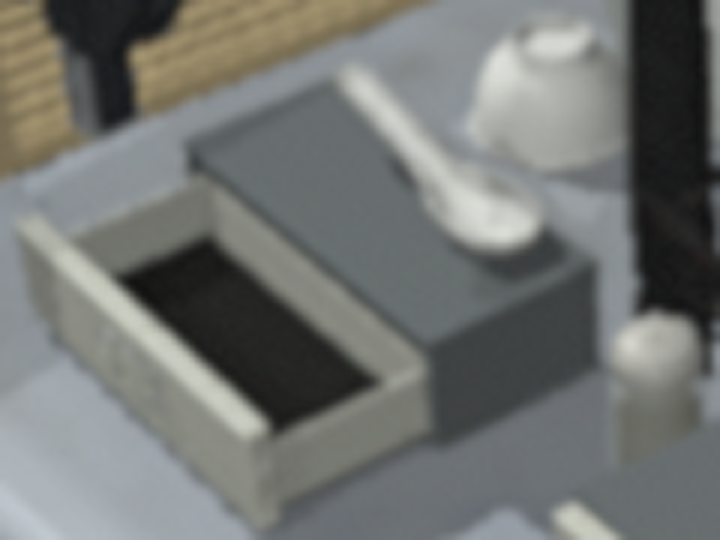

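View pics/s5r.png

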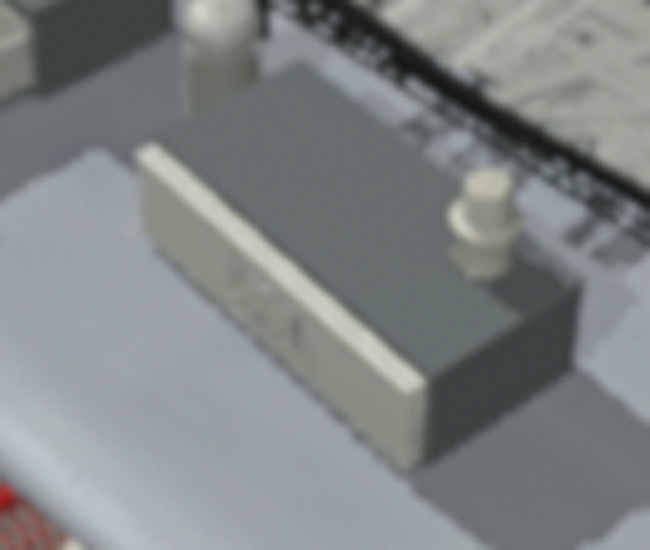

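View pics/w3.png

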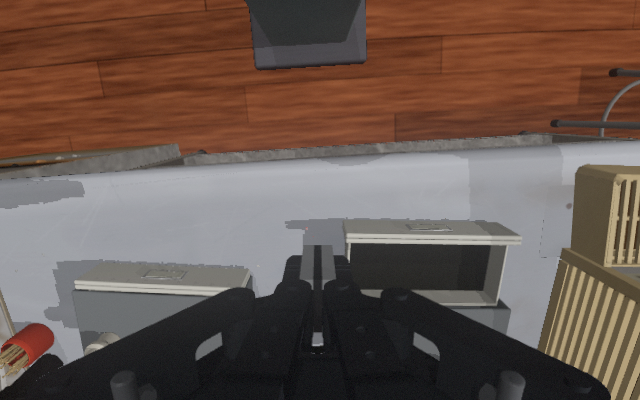

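```bash
python3 - <<'E'
from h import *
from station import manip
p=manip.camera_params("scene")
for c,yaw,pan in (([.6102,.1193],-.060,[(193.3,181.7),(233.1,217.9)]),([.5725,-.198],-.107,[(282.3,229.5),(337.3,277.6)])):
    P=onplane(p,np.array(pan)-.4,.062)[:,:2]
    x=np.array([np.cos(yaw),np.sin(yaw)]);print(-((P-c)@x)-.0595)
a=cv2.imread("pics/scene0.png").astype(int);b=cv2.imread("pics/s5.png").astype(int)
d=(abs(a-b).max(2)>40).astype(np.uint8)
n,l,st,_=cv2.connectedComponentsWithStats(d)
print([s.tolist() for s in st[1:] if s[4]>15])
E
```

```text
[0.07213026 0.07481699]
[-0.00497553 -0.00679587]
[[10, 0, 9, 27, 154], [71, 0, 148, 86, 6388], [11, 28, 4, 14, 32], [18, 57, 8, 23, 100], [0, 61, 11, 4, 28], [186, 79, 27, 10, 95], [21, 81, 9, 28, 99], [0, 82, 39, 122, 2969], [177, 83, 47, 84, 2089], [200, 179, 42, 39, 490], [226, 181, 34, 28, 263], [194, 186, 27, 35, 144], [29, 205, 11, 14, 96], [42, 217, 42, 63, 1634], [227, 226, 26, 23, 145], [282, 229, 59, 51, 631], [277, 239, 73, 86, 798], [283, 251, 9, 10, 21], [273, 259, 36, 35, 178], [298, 265, 8, 10, 27], [0, 294, 52, 31, 386], [124, 306, 35, 54, 613], [354, 308, 7, 6, 23], [305, 323, 70, 52, 976], [117, 333, 21, 49, 619], [107, 342, 5, 7, 23]]
```

```bash
python3 -c "
from station import manip
print(manip.sign_off())"
```

```text
the job is handed in; nothing more can be done
None
```

I shut the fork drawer (right box) first. Then I pushed the empty drawer (left box) out to its end stop, pressing on the inside of its front panel. Both pushes used the closed fingertips only, and I handed the job in at about 12.5 s with the arm clear of everything.

- **Fork drawer:** it stopped at TCP x = 0.5055, with the force rising to about 9 N and no further movement. The last pictures show the panel flush with the box. The camera measurement read −5 to −7 mm for a drawer that should be at 0, so it is off by about 6 mm.
- **Empty drawer:** it stopped at TCP x = 0.4966, with about 12 N horizontally and no further movement. The camera read an opening of 72 to 75 mm, which is short of the nominal 80 mm. Correcting for the same 6 mm error gives about 79 mm, so I rely mainly on the hard stop here.
- **Other things:** by eye in the before and after pictures, the spout, soup spoon, pepper shaker and rice bowl stayed where they were, and the toothpick jar is still on the table. Comparing the pictures numerically showed differences at the drawers and the arm and in shadow or floor areas, none at the bystanders. The forks are now hidden inside the shut drawer, so I couldn't check them.

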